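# Seat the vise pedestal in the corner of the tying station

### The arm

A 6-joint arm with a two-finger parallel gripper is mounted at the origin on the work surface. World frame = base frame: x ahead of the robot, y to its left, z up, the work surface at z = 0. Lengths are in m, angles in rad, forces in N, time in s.
With the tool pointing down it reaches from about 0.375 to 0.925 m from the base axis. Payload 5.7 kg.
Tool frame: the origin (TCP) lies midway between the tips of the shut fingers; the grasp point (between the pads) lies 19 mm behind it; z points along the fingers, y is the line along which they close (so a half turn about z gives the same grasp; the last joint's range is limited). The gripper opens to 88 mm and grips with 3 to 60 N. Pads are 20 mm wide; open, the fingers measure 115 mm over their backs; the gripper's body (75 mm by 178 mm) begins 61 mm behind the grasp point.
Start: joints at [-1.317, 0.359, 1.51, -0, 1.272, -0.115], TCP at [0.216, -0.56, 0.223] pointing down, gripper open.
Joint ranges: [-2.97, 2.97], [-1.01, 2.36], [0.21, 2.38], [-0.96, 4.11], [0.2, 2.71], [-2.98, 2.98]. Speed limits (rad/s): [2.39, 2.39, 3.14, 3.14, 3.14, 3.14].

### API

Orientations are given as a unit quaternion [x, y, z, w].
In Python, from bench import move_ptp, servo_line, goto_joints, move_gripper, sleep, inverse_kinematics, capture, PlanningError, close_job, spot_in, silhouettes, current_clock, current_joint_pos, current_qvel, current_joint_torque, current_position, current_orientation, current_force, current_torque, current_finger_gap, current_grip_force gives the robot as it stands. Calls block until the motion is done:
- move_ptp(position, orientation): joint-space move of the TCP to a pose.
- servo_line(position, orientation=None, rate=0.15, contact_N=None): straight line of the TCP; orientation=None keeps the orientation; rate is the mean speed in m/s. With contact_N (N) it stops when the force on the tool has changed by that much, and returns True; else False.
- goto_joints(angles): joint-space move.
- move_gripper(opening): finger opening in m; the grip force is fixed at half the most; returns when the fingers have stopped.
- sleep(seconds).
- inverse_kinematics(position, orientation): joint angles nearest the present ones, or None.
- capture(name): name is "scene" or "side" or "wrist"; returns a dict with "image" (400x640x3 uint8, blue, green, red), "range_z" (400x640 float32, m along the optical axis (not along the pixel's ray), 0 where there is no reading), "intrinsics" (3x3 intrinsics, pixels), "R" (3x3) and "t" (3): a world point X has camera coordinates R X + t. Camera axes: x right, y down, z forward; pixel columns grow to the right and rows downward; lengths in m; the calibration is good to about 2 mm. A picture is of the moment at which its call begins.
A pose or a line that the arm cannot do raises PlanningError and nothing moves.
- close_job(): hands the job in; it is judged then, once.
Trained networks look in the newest picture that a camera, given by its name, has taken for a name from the list of things; names that differ only in an ending like _2 or _b are one class to them, and where a whole thing is asked for, a point or a joint stands for the part that bears it (a point fixed in the world has none). Each returns a list of dicts, best first, with "conf" (0 to 1); they miss things now and then, are a little off and sometimes report something else, mostly with a low value. They report only what shows in the picture. A call takes as long as a camera call. They do not tell look-alikes from the thing itself.
- spot_in(camera, query): "xy" ([column, row] in pixels, amid what is visible of it).
- silhouettes(camera, query): "region" (400x640 bool, what is visible of it) and "xy" ([column, row] in pixels, amid what is visible of it).
Readings, each from a call of its own:
- current_clock(): time.
- current_joint_pos(): joint angles.
- current_qvel(): joint speeds.
- current_joint_torque(): joint torques, N m.
- current_position(): TCP position.
- current_orientation(): TCP orientation.
- current_force(): force on the tool from outside, world axes, zero at the start.
- current_torque(): the same for the moment, N m.
- current_finger_gap(): finger opening in m.
- current_grip_force(): force on a finger pad.
Only numpy, scipy, OpenCV 4.12 (cv2) and the standard library are available. Lean on these libraries where they do the work, as an engineer would, in place of code of your own. Each camera call takes 0.05 s, during which the arm holds its last target. There are 200 camera calls.

### The job

Swing the tying station's gate wide open by its brass handle, about square to the front or further, then slide the vise pedestal across the table (keep it down on the table, do not lift it) in through the open gateway and press it into the corner between the back fence and the side fence, standing flat with its base flush against both. Finish while still holding it pressed firmly against both fences, so that it can be clamped there: do not let go. Leave the gate open and the other things on the table undisturbed.

Things in the scene. Friction and masses are not known exactly. Their poses are not given: they have to be found in the camera images.
- station: Low open-topped pale wood surround fixed on the table; blue cloth inside, no floor. Origin: centre of the inside, at table height. x points from the gate to the back fence, y to the gate's hinge side, z up. Inside: x -80 (gateway) to +80 mm (back fence's face), y -90 (side fence's face) to +90 mm (hinge-side wall). Walls 40 mm high, 12 mm thick. The gate closes the whole front, at x = -88 mm.
- back_fence: The station's back wall, opposite the gate, 12 x 204 x 40 mm, fixed. Origin at the middle of its underside; its inner face is 6 mm from the origin towards the gate. Axes as the station's.
- side_fence: The station's side wall that is away from the gate's hinge, 172 x 12 x 40 mm, fixed. Origin at the middle of its underside; its inner face is 6 mm from the origin towards the inside. Axes as the station's. The fences are rigid and grip: a pedestal pressed on one fence with N newtons drags with up to about N as it slides along it towards the other.
- gate (a joint): Opening angle of the gate (rad): 0 closed, growing as its free end swings outward, clockwise about the hinge seen from above; stop at 1.9. Starts 0 to 0.15. A dark wood panel, 178 mm from hinge to free end, 12 mm thick, top 54 mm above the table. A little friction (0.08 N m): it stays where it is left.
- gate_handle (a point): Grip point on the gate's brass handle: an upright round bar 12 mm thick, 38 mm out from the middle of the panel and 150 mm along it from the hinge. The bar's top is 92 mm above the table; this point is on its centre line at 75 mm, above the panel's top edge, so it can be pinched from above in any direction and turns in the grip.
- gate_hinge (a point): Point on the gate's vertical hinge axis, 75 mm above the table.
- pedestal: Vise pedestal, loose, 0.4 to 0.65 kg, dragging with 3 to 8 N as it slides. Dark square base 76 x 76 x 30 mm; in its middle an upright square steel post 20 x 20 mm, sides parallel to the base's, top 90 mm above the underside. Origin: centre of the underside, z up. Seated, its centre is 38 mm from each fence's inner face; any side may face either fence.
- pedestal_center (a point): Centre of the pedestal, half-way up (45 mm over its underside), on the axis of the post. The post can be gripped from above at 50 to 80 mm height (above the fences' tops); gripping low keeps it from tipping when pressed.
- bead_jar: Small clear bead jar with a red cap, 34 mm across, 36 mm tall, standing inside the station in the corner between the back fence and the hinge-side wall; origin under its centre. Leave alone.
- pink_spool: Pink thread spool, 26 mm across, 42 mm tall, origin under its centre. Leave alone.
- plastic_cup: Clear plastic cup, 56 mm across, 50 mm tall, origin under its centre. Leave alone.
- scissors: Small steel scissors lying flat, about 120 mm long, 6 mm high, along its x axis. Leave alone.
- bodkin: Bodkin (needle tool with a handle), 130 mm long, lying along its x axis. Leave alone.
Mind the look-alikes: they are no part of the job. There is more than one size of the pedestal; the one meant has the size given above.

How it is judged:
By the outcome, as a careful person would: the job done as asked, in the order asked, and still so for the second after the job is handed in, while the arm keeps its last pose, push and grip.
It also fails if it takes over 66 s, if anything falls off the work surface, if the arm or the gripper's body presses on something with over 40 N, if the wrist force passes 120 N, or if a joint passes its speed limit or range.

## Working session

There is one attempt and no reset: what is moved stays moved. The work goes in short steps, each a Python script; the robot and the scene stay as the last script left them, time stands still between calls to the robot, and variables do not carry over. Pictures are saved under pics/ and viewed, at most 10 in all, crops included, and the job is handed in when it is done.

```bash
mkdir -p pics; cat > h.py <<'E'
import numpy as np, cv2
from bench import *
def world(c,mask):
    z=c["range_z"]; v,u=np.nonzero(mask&(z>0)); d=z[v,u]
    K=np.array(c["intrinsics"]); P=np.c_[(u-K[0,2])/K[0,0]*d,(v-K[1,2])/K[1,1]*d,d]
    return (P-np.array(c["t"]))@np.array(c["R"])
def rect(P):
    r=cv2.minAreaRect(P[:,:2].astype(np.float32)*1000); return np.round(r[0],1),np.round(r[1],1),round(r[2],1)
E
python3 - <<'E'
from h import *
ims=[]
for n in ["scene","side"]:
    c=capture(n); cv2.imwrite(f"pics/{n}0.png",c["image"])
    print(n,"cam",-np.array(c["R"]).T@c["t"])
    for q in ["pedestal","gate","gate_handle","station","back_fence","side_fence","bead_jar","pink_spool","plastic_cup","scissors","bodkin"]:
        for s in silhouettes(n,q)[:3]:
            P=world(c,s["region"])
            if len(P)<10: print(q,"few");continue
            print(q,round(s["conf"],2),np.round(s["xy"]),"rect",*rect(P),"z",np.round(np.percentile(P[:,2],[2,98])*1000))
E
```

```text
scene cam [ 1.13970324 -0.01472022  0.74403454]
pedestal 0.79 [412. 204.] rect [448.9 290.4] [ 79.2 115.4] 28.6 z [ 2. 91.]
pedestal 0.78 [496. 222.] rect [511.2 495.5] [107.4 217.6] 48.5 z [  6. 131.]
pedestal 0.76 [409. 155.] rect [215.4 326.6] [151.7 234.5] 44.8 z [  1. 130.]
gate 0.81 [302. 228.] rect [547.5 -25.9] [ 57.4 238.3] 79.6 z [ 0. 89.]
gate_handle 0.85 [300. 226.] rect [568.6 -29.6] [ 57.1 195.4] 79.8 z [ 3. 88.]
gate_handle 0.4 [230. 240.] rect [ 551.8 -227. ] [ 29.5 197.4] 83.2 z [ 2. 43.]
back_fence 0.62 [229. 238.] rect [ 549.6 -227.1] [ 29.8 201.3] 82.6 z [ 3. 43.]
side_fence 0.66 [272. 208.] rect [ 447.6 -113.2] [168.8  60.9] 79.4 z [ 3. 43.]
side_fence 0.56 [412. 204.] rect [428.7 288.6] [116.5 130.8] 28.2 z [ 0. 91.]
side_fence 0.37 [264. 241.] rect [ 544.4 -119.2] [245.4 242.6] 82.3 z [-1. 56.]
bead_jar 0.58 [241. 255.] rect [ 610.  -188.6] [29.5 29.2] 41.9 z [ 8. 39.]
pink_spool 0.71 [229. 238.] rect [ 537.9 -219.6] [ 29.2 226.6] 87.7 z [ 2. 43.]
pink_spool 0.63 [407. 273.] rect [678.  206.6] [24.2 24. ] 0.5 z [ 3. 45.]
plastic_cup 0.67 [460. 264.] rect [658.8
[... 906 characters left out ...]
 68.5 z [ 2. 43.]
side_fence 0.82 [334. 165.] rect [ 465.4 -116.2] [173.5  13.6] 82.8 z [ 5. 43.]
bead_jar 0.59 [318. 278.] rect [461.4 265.4] [75.8 96.5] 28.8 z [ 6. 91.]
bead_jar 0.46 [294. 143.] rect [ 610.7 -196.3] [31.3 52.4] 12.7 z [-0. 40.]
pink_spool 0.73 [234. 244.] rect [675.7 206.4] [24.2 26.2] 54.7 z [ 2. 45.]
plastic_cup 0.97 [224. 287.] rect [676.9 314.6] [54.1 90.2] 27.3 z [-0. 53.]
plastic_cup 0.62 [291. 142.] rect [ 609.8 -192.3] [31.2 38.6] 12.5 z [ 0. 40.]
scissors 0.71 [336. 110.] rect [ 471.5 -397.4] [13.3 90.6] 80.7 z [ 1. 10.]
bodkin 0.76 [310. 109.] rect [ 583.2 -371.6] [17.1 62.8] 80.0 z [ 6. 28.]
bodkin 0.2 [315. 280.] rect [461.9 264.5] [75.7 98.2] 28.4 z [ 5. 91.]
```

View pics/scene0.png

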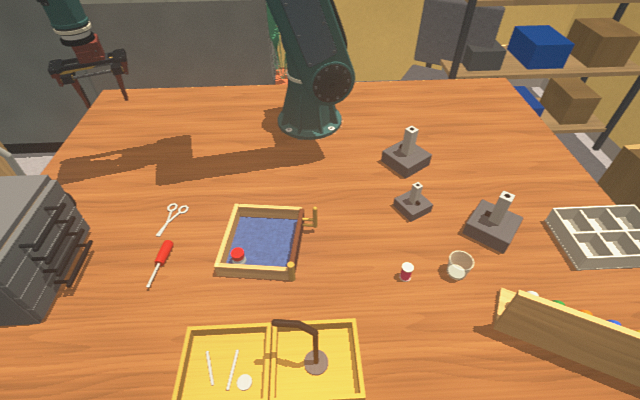

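View pics/side0.png

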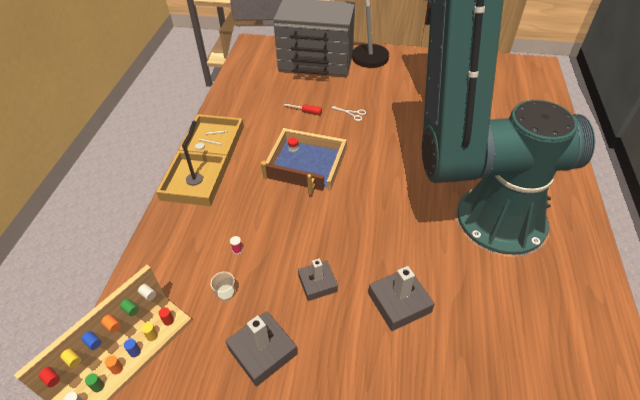

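The pedestal we want is the small one, at scene pixel (412,204) and side pixel (319,279); the two larger ones are look-alikes. The gate faces +y with its handle at scene (315,215). Next I'll fit the station, gate and pedestal precisely.

```bash
cat > fit.py <<'E'
from h import *
from scipy.optimize import least_squares
A=[]
for n in ["scene","side"]:
    c=capture(n); P=world(c,np.ones((400,640),bool)); A.append(P)
    s=[q for q in silhouettes(n,"pedestal")]
    for q in s:
        W=world(c,q["region"]); 
        if np.percentile(W[:,2],98)<.1:
            top=W[(W[:,2]>.084)&(W[:,2]<.097)]; b=W[(W[:,2]>.025)&(W[:,2]<.034)]
            print(n,"ped top",len(top),*rect(top),"base",len(b),*rect(b))
P=np.vstack(A)
box=lambda x0,x1,y0,y1,z0,z1:P[(P[:,0]>x0)&(P[:,0]<x1)&(P[:,1]>y0)&(P[:,1]<y1)&(P[:,2]>z0)&(P[:,2]<z1)]
W=box(.4,.72,-.29,.02,.036,.045)
def loc(p,X):
    c,s=np.cos(p[2]),np.sin(p[2]); d=X[:,:2]-p[:2]
    return np.c_[d@[c,s],d@[-s,c]]
segs=[((-.086,.096),(.086,.096)),((-.086,-.096),(.086,-.096)),((.086,-.096),(.086,.096))]
def dist(p):
    L=loc(p,W);D=[]
    for a,b in segs:
        a,b=np.array(a),np.array(b);t=np.clip((L-a)@(b-a)/((b-a)@(b-a)),0,1)
        D.append(np.linalg.norm(L-a-t[:,None]*(b-a),axis=1))
    return np.maximum(np.min(D,0)-.005,0)+.1*np.min(D,0)
best=min((least_squares(dist,[.56,-.125,a],loss="soft_l1",f_scale=.003) for a in (-1.4,-1.57,-1.75)),key=lambda r:r.cost)
p=best.x; print("station",p,len(W),"med",np.median(dist(p)))
c,s=np.cos(p[2]),np.sin(p[2]); R=np.array([[c,-s],[s,c]])
for nm,xy in dict(corner=(.042,-.052),gateway=(-.14,-.045),hinge=(-.088,.09)).items(): print(nm,R@xy+p[:2])
G=box(.4,.75,-.09,.08,.048,.058); print("gate top",len(G),*rect(G))
H=box(.4,.75,-.09,.1,.066,.095); print("handle",len(H),*rect(H),np.median(H,0))
O=box(.3,.95,-.3,.25,.1,.35); print("tall",len(O), np.round(O.min(0),3),np.round(O.max(0),3))
O=O[(O[:,1]>-.1)];print(np.round(np.percentile(O,[1,50,99],axis=0),3))
E
python3 fit.py
```

```text
scene ped top 52 [459.7 274.1] [17.7 20.2] 22.7 base 445 [457.7 273.8] [79.  76.6] 28.9
side ped top 75 [456.9 273.4] [19.7 20.5] 27.1 base 701 [457.  272.8] [76.3 78.7] 28.5
side ped top 0 [0. 0.] [0. 0.] 0.0 base 34 [ 460.1 -115.2] [169.4  10.1] 79.4
station [ 0.5599746  -0.13081864 -1.69005458] 1799 med 0.000407183347799206
corner [ 0.50334696 -0.16633358]
gateway [0.53195083 0.01354087]
hinge [ 0.65980521 -0.05415151]
gate top 601 [584.5 -30.7] [ 53.7 187.8] 79.9
handle 83 [524.2   1.5] [14.5 11.6] 17.7 [0.5256966  0.00211166 0.08189548]
tall 588 [ 0.847 -0.084  0.1  ] [ 0.87  -0.004  0.174]
[[ 0.85  -0.081  0.102]
 [ 0.859 -0.035  0.158]
 [ 0.87  -0.007  0.172]]
```

```bash
cat >> h.py <<'E'
from scipy.spatial.transform import Rotation as Ro
def down(phi): # tool z down, tool y axis at world angle phi
    y=np.array([np.cos(phi),np.sin(phi),0]); z=np.array([0,0,-1.]); x=np.cross(y,z)
    return Ro.from_matrix(np.c_[x,y,z]).as_quat()
def best_down(pos,phi):
    o=[]
    for k in (-1,0,1):
        q=down(phi+k*np.pi); j=inverse_kinematics(pos,q)
        if j is not None: o.append((abs(j[5]),list(np.round(j,2)),q))
    return min(o,key=lambda t:t[0])
E
python3 - <<'E'
from h import *
print(np.round(Ro.from_quat(current_orientation()).as_matrix(),2).tolist(),current_clock())
for p,phi in [((.53,.06,.2),np.pi/2),((.69,.11,.061),np.pi/2),((.457,.273,.034),np.radians(28.5)),((.457,.273,.034),np.radians(118.5)),((.503,-.166,.034),-1.69),((.503,-.166,.034),-1.69+np.pi/2)]:
    print(p,phi,best_down(p,phi)[:2])
q=best_down((.52,.0,.2),np.pi/2)[2]
move_ptp((.52,0,.2),q)
c=capture("wrist"); cv2.imwrite("pics/w1.png",c["image"])
for s in silhouettes("wrist","gate_handle")[:2]:
    P=world(c,s["region"]); T=P[P[:,2]>.085]; M=P[P[:,2]>.062]
    print(s["conf"],s["xy"],len(T),*(rect(T) if len(T)>3 else ()),*(rect(M) if len(M)>3 else ()))
P=world(c,np.ones((400,640),bool)); P=P[(P[:,2]>.064)&(P[:,2]<.1)&(abs(P[:,1])<.1)]; print(len(P),rect(P), rect(P[P[:,2]>.088]) if (P[:,2]>.088).sum()>3 else 0)
print(current_clock())
E
```

```text
[[0.93, 0.36, 0.0], [0.36, -0.93, 0.0], [0.0, -0.0, -1.0]] 1.4
(0.53, 0.06, 0.2) 1.5707963267948966 (np.float64(1.5539870893537078), [np.float64(-0.02), np.float64(0.29), np.float64(1.68), np.float64(-0.0), np.float64(1.17), np.float64(1.55)])
(0.69, 0.11, 0.061) 1.5707963267948966 (np.float64(1.5114767293988896), [np.float64(0.06), np.float64(0.65), np.float64(1.43), np.float64(-0.0), np.float64(1.06), np.float64(-1.51)])
(0.457, 0.273, 0.034) 0.49741883681838395 (np.float64(0.08872680900319452), [np.float64(0.41), np.float64(0.51), np.float64(1.84), np.float64(-0.0), np.float64(0.79), np.float64(-0.09)])
(0.457, 0.273, 0.034) 2.0682151636132806 (np.float64(1.482069517791702), [np.float64(0.41), np.float64(0.51), np.float64(1.84), np.float64(-0.0), np.float64(0.79), np.float64(1.48)])
(0.503, -0.166, 0.034) -1.69 (np.float64(1.2407872791158852), [np.float64(-0.45), np.float64(0.51), np.float64(1.85), np.float64(-0.0), np.float64(0.79), np.float64(1.24)])
(0.503, -0.166, 0.034) -0.11920367320510339 (np.float64(0.33000904767901185), [np.float64(-0.45), np.float64(0.51), np.float64(1.85), np.float64(-0.0), np.float64(0.79), np.float64(-0.33)])
0.97 [359.1, 143.7] 113 [525.   -0.7] [10.9 10.8] 0.0 [525.1  -0.7] [10.8 11.6] 2.6
0.27 [122.1, 39.2] 0
165 (array([525.1,  -0.8]), array([10.8, 11.5]), 2.6) (array([524.6,  -0.9]), array([9.9, 9.1]), 45.7)
3.775
```

View pics/w1.png

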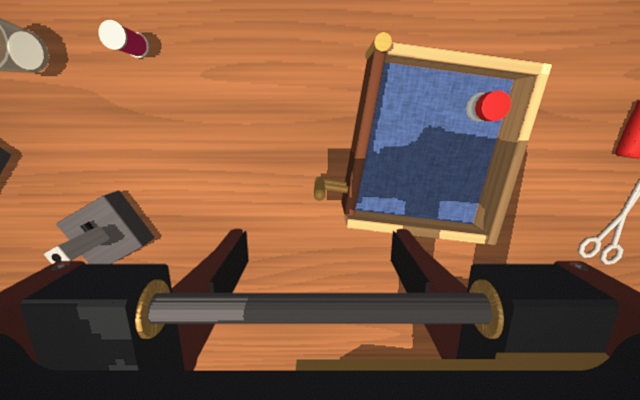

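The wrist view shows the handle top at (318,188), measured at (0.525, -0.001), and the hinge post at (383,42). I'll refit the station from this view, then grasp the handle.

```bash
cat > fit2.py <<'E'
from h import *
from scipy.optimize import least_squares
def fit(names=("wrist",),p0=(.56,-.131,-1.69)):
    P=np.vstack([world(capture(n),np.ones((400,640),bool)) for n in names])
    p=np.array(p0)
    def loc(p,X):
        c,s=np.cos(p[2]),np.sin(p[2]); d=X[:,:2]-p[:2]; return np.c_[d@[c,s],d@[-s,c]]
    W=P[(P[:,2]>.035)&(P[:,2]<.046)]; L=loc(p,W)
    # rim points only, away from the gate
    W=W[(L[:,0]>-.07)&(L[:,0]<.105)&(abs(L[:,1])<.115)&((L[:,0]>.07)|(abs(L[:,1])>.08))]
    L=loc(p,W); jar=(L[:,0]<.078)&(L[:,1]<.088)&(L[:,1]>0); W=W[~jar]
    def r(p):
        L=loc(p,W); d=np.min([abs(L[:,1]-.096),abs(L[:,1]+.096),abs(L[:,0]-.086)],0)
        return np.maximum(d-.0055,0)+.15*d
    p=least_squares(r,p,loss="soft_l1",f_scale=.002).x
    L=loc(p,W); e=lambda v:np.round(np.percentile(v,[3,97])*1000,1) if len(v) else None
    print("p",p,len(W),"back x",e(L[(L[:,0]>.07)&(abs(L[:,1])<.07),0]),"side y",e(L[(L[:,1]<-.08)&(L[:,0]<.06),1]),"hinge wall y",e(L[(L[:,1]>.08)&(L[:,0]<.06),1]))
    T=P[(P[:,2]>.048)&(P[:,2]<.06)]; T=loc(p,T); T=T[(abs(T[:,0]+.088)<.06)&(abs(T[:,1])<.12)]
    print("gate top local",len(T),*rect(T)); return p
E
python3 - <<'E'
from fit2 import *
for n in ("wrist","side","scene"): p=fit((n,))
E
```

```text
p [ 0.56087852 -0.13560722 -1.69339398] 5437 back x [80.4 91.7] side y [-100.9  -89.8] hinge wall y [ 90.  101.3]
gate top local 2269 [-107.7   12.1] [185.4  50.1] 87.6
p [ 0.55947938 -0.13489634 -1.69251229] 412 back x [78.1 93.9] side y [-101.6  -89.9] hinge wall y [ 89.9 101.6]
gate top local 293 [-104.8   12.5] [185.5  51.6] 85.4
p [ 0.5605076  -0.1333689  -1.69698389] 944 back x [80.5 91.7] side y [-102.5  -89.9] hinge wall y [ 89.9 101.5]
gate top local 348 [-108.1   11.8] [185.6  49.3] 88.1
```

```bash
python3 - <<'E'
from h import *
q=current_orientation(); h=np.array([.525,-.001]); hg=np.array([.6685,-.0599])
move_gripper(.05)
servo_line((*h,.12),q,rate=.2); print(servo_line((*h,.061),q,rate=.1,contact_N=8),current_position())
move_gripper(0); print("gap",current_finger_gap(),current_grip_force())
r=h-hg; f0=np.array(current_force())
for a in np.linspace(0,1.74,10)[1:]:
    c,s=np.cos(-a),np.sin(-a); t=hg+[c*r[0]-s*r[1],s*r[0]+c*r[1]]
    servo_line((*t,.061),q,rate=.12)
    print(round(a,2),np.round(np.array(current_force())-f0,1),round(current_finger_gap(),4))
move_gripper(.05); servo_line((*t,.2),q,rate=.2)
print(current_clock())
q2=best_down((.457,.273,.2),np.radians(28.5))[2]
move_ptp((.44,.2,.25),q2)
c=capture("scene"); cv2.imwrite("pics/s2.png",c["image"])
c=capture("wrist"); cv2.imwrite("pics/w2.png",c["image"])
for s in silhouettes("wrist","pedestal")[:3]:
    W=world(c,s["region"]); top=W[(W[:,2]>.084)&(W[:,2]<.097)]; b=W[(W[:,2]>.025)&(W[:,2]<.034)]
    print(s["conf"],s["xy"],"top",rect(top) if len(top)>3 else 0,"base",rect(b) if len(b)>3 else 0)
print(current_clock())
E
```

```text
False [ 0.52560301 -0.00105565  0.06160068]
gap 0.011247906963136614 30.000315606594086
0.19 [ 0.2 -1.6  0.8] 0.0112
0.39 [-1.   2.1  2.2] 0.0112
0.58 [-1.2  3.6  2. ] 0.0114
0.77 [0.7 2.6 0.4] 0.011
0.97 [ 1.1 -1.7 -2.3] 0.0109
1.16 [ 1.1 -5.6 -2.4] 0.0113
1.35 [ 0.6 -6.4 -1.8] 0.0116
1.55 [-1.6 -6.  -1.7] 0.0114
1.74 [-2.7 -4.1 -0.3] 0.0113
11.8667
0.65 [224.7, 44.4] top (array([270.2, 294.8]), array([39.1, 19.7]), 79.6) base (array([300.1, 279.1]), array([136.3,  65.2]), 73.5)
0.62 [498.7, 35.7] top (array([547.3, 449.7]), array([19.3, 38.2]), 88.9) base (array([512.7, 418.8]), array([  2.2, 106.6]), 48.8)
13.5917
```

View pics/s2.png

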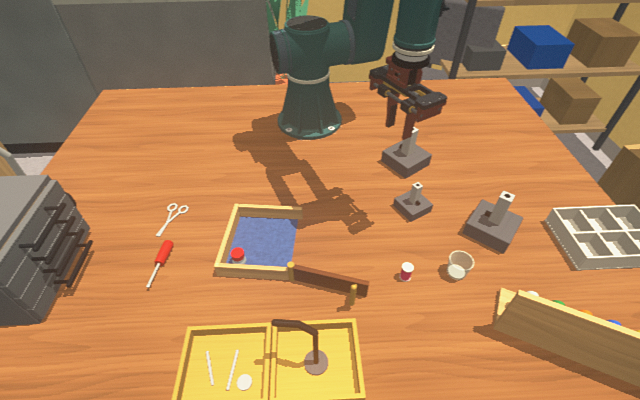

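The gate is open at scene (288,270)–(367,290) and nothing else has moved. Next I'll grasp the post and slide the pedestal in.

```bash
cat >> h.py <<'E'
S=np.array([.5605,-.1352,-1.6935]); _c,_s=np.cos(S[2]),np.sin(S[2]); RS=np.array([[_c,-_s],[_s,_c]])
def w(x,y,z=.038): return (*(S[:2]+RS@[x,y]),z)
def l(): p=current_position(); return np.round(RS.T@(np.array(p[:2])-S[:2])*1000,1),round(p[2]*1000,1)
def fl(): f=np.array(current_force()); return np.round([*(RS.T@f[:2]),f[2]],1)
def yaw(): m=Ro.from_quat(current_orientation()).as_matrix(); return np.degrees(np.arctan2(m[1,1],m[0,1]))
E
python3 - <<'E'
from h import *
q=current_orientation(); P=(.4575,.2735)
print("yaw",yaw())
move_gripper(.06)
servo_line((*P,.2),q,rate=.2); servo_line((*P,.11),q,rate=.2)
print(servo_line((*P,.038),q,rate=.08,contact_N=8),current_position())
move_gripper(0); print("gap",current_finger_gap(),current_grip_force(),fl())
qe=best_down(w(-.24,-.035),S[2]+np.pi/2)[2]
servo_line(w(-.24,-.035),qe,rate=.1); print(l(),fl(),yaw(),current_finger_gap())
servo_line(w(-.13,-.035),qe,rate=.1); print(l(),fl(),current_clock())
c=capture("side"); cv2.imwrite("pics/side3.png",c["image"][80:330,150:450])
E
```

```text
yaw 28.446851626934862
False [0.45790098 0.27369046 0.03839073]
gap 0.019670461737297182 30.000341534614563 [ 1.7 -1.7  2.5]
(array([-239.7,  -35.1]), np.float64(38.0)) [ 1.2 -2.6  3.7] -7.007876890815766 0.019908711540736864
(array([-129.2,  -34.9]), np.float64(38.0)) [4.9 0.7 3.7] 20.2667
```

View pics/side3.png

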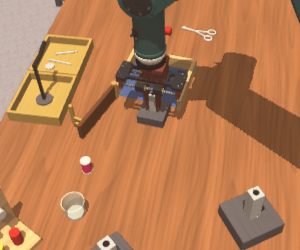

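The pedestal is gripped and upright at the gateway, crop pixel (152,115), clear of the open gate. Now sliding it inside and touching both fences.

```bash
python3 - <<'E'
from h import *
servo_line(w(.015,-.038),rate=.1); print("in",l(),fl(),yaw())
print(servo_line(w(.06,-.038),rate=.03,contact_N=14),"back",l(),fl(),yaw())
x=l()[0][0]/1000
servo_line(w(x-.002,-.038),rate=.03); print("off",l(),fl())
print(servo_line(w(x-.002,-.068),rate=.03,contact_N=14),"side",l(),fl(),yaw())
print(current_finger_gap(),current_clock())
E
```

```text
in (array([ 15.1, -38.2]), np.float64(38.0)) [-0.5 -1.9  3.6] -7.004891212578856
True back (array([ 42.8, -38.1]), np.float64(38.1)) [-2.1 -0.3  3.4] -7.134890033381983
off (array([ 41.5, -37.6]), np.float64(38.0)) [ 2.6 -0.2  2.2]
True side (array([ 40.7, -52.4]), np.float64(38.2)) [-1.4  0.8  0.2] -7.163454442761902
0.01964717338089 23.775
```

```bash
python3 - <<'E'
from h import *
q=down(S[2]+np.pi/2)
for d in (.0,.001,.002,.003,.004,.005,.006,.007,.008):
    servo_line(w(.0425+d,-.0522-d),rate=.02); sleep(.2); f=fl()
    print(d,l(),f,round(yaw(),2),round(current_finger_gap()*1000,2))
    if f[0]<-16 and f[1]>16 or np.hypot(f[0],f[1])>32: break
print(current_clock())
E
```

```text
0.0 (array([ 41. , -52.4]), np.float64(38.3)) [-6.7  2.5  5.1] -7.2 19.95
0.001 (array([ 42.1, -52.4]), np.float64(38.4)) [-6.2  5.3  3.4] -7.22 20.18
0.002 (array([ 42.9, -52.5]), np.float64(38.5)) [-8.8  7.5  2.3] -7.23 19.86
0.003 (array([ 43.1, -52.6]), np.float64(38.5)) [-13.6  10.9   1.4] -7.24 19.93
0.004 (array([ 43.3, -52.6]), np.float64(38.7)) [-18.6  13.3  -0.1] -7.27 19.68
0.005 (array([ 43.4, -52.6]), np.float64(38.8)) [-23.   17.5  -1.3] -7.31 19.66
26.475
```

```bash
python3 - <<'E'
from h import *
m=Ro.from_quat(current_orientation()).as_matrix(); print("tool tilt deg local",np.degrees(RS.T@m[:2,2]))
print(l(),fl())
for n in ("scene","side"):
    c=capture(n)
    if n=="scene": cv2.imwrite("pics/s4.png",cv2.resize(c["image"][170:310,190:390],(800,560)))
    for s in silhouettes(n,"pedestal"):
        W=world(c,s["region"]); L=(W[:,:2]-S[:2])@RS
        k=(abs(L[:,0]-.042)<.045)&(abs(L[:,1]+.052)<.045)&(W[:,2]>.022)&(W[:,2]<.037)
        if k.sum()<20: continue
        L=L[k];z=W[k,2]; pl=np.linalg.lstsq(np.c_[L-[.042,-.052],np.ones(len(z))],z,rcond=None)[0]
        print(n,k.sum(),"slopes deg",np.degrees(pl[:2]),"z mm",pl[2]*1000,"rect local",rect(L))
E
```

```text
tool tilt deg local [-0.4524027   0.82646227]
(array([ 43.4, -52.6]), np.float64(38.8)) [-23.   17.5  -1.3]
scene 477 slopes deg [ 0.64731312 -1.5347467 ] z mm 31.620999019328078 rect local (array([ 39.3, -53.3]), array([79.7, 73.8]), 89.4)
side 349 slopes deg [1.72950296 0.9299913 ] z mm 30.819196321619184 rect local (array([ 40.4, -53. ]), array([75.5, 83.3]), 89.2)
```

View pics/s4.png

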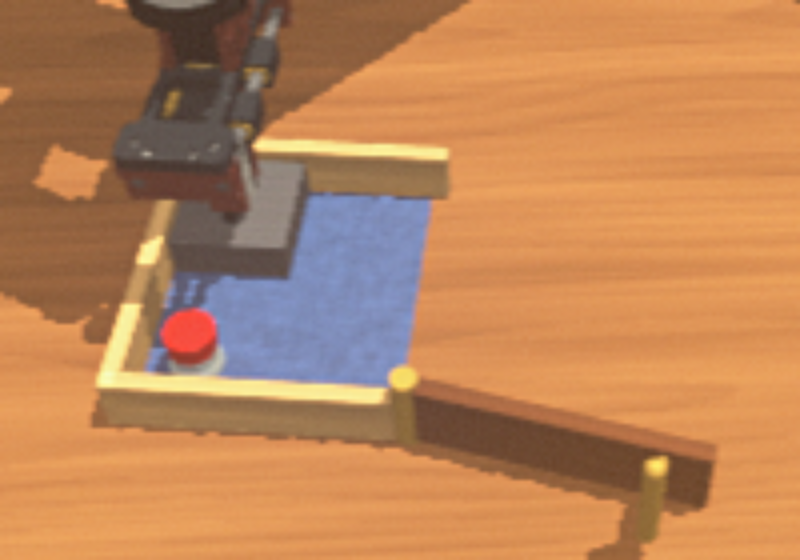

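The base sits in the corner (crop 170–305, 160–275) and the jar is untouched. But pressing has leaned the tool about 0.9° and raised it 0.8 mm, so I'll back off, press downward and correct the tilt so the pedestal stands flat.

```bash
cat >> h.py <<'E'
def tilt(): m=Ro.from_quat(current_orientation()).as_matrix(); return RS.T@m[:2,2]  # tool z axis, local (rad)
def tq(t):
    # commanded down orientation with tool z leaning by t (local rad), yaw square to station
    wv=RS@np.asarray(t); return (Ro.from_rotvec([-wv[1],wv[0],0]).inv()*Ro.from_quat(Q0)).as_quat()
Q0=down(S[2]+np.pi/2)
def rep(n): print(n,*l(),fl(),"tilt",np.round(np.degrees(tilt()),2),"yaw",round(yaw(),2),"gap",round(current_finger_gap()*1000,2),round(current_clock(),1))
E
python3 - <<'E'
from h import *
print(np.degrees(RS.T@Ro.from_quat(tq([.01,0])).as_matrix()[:2,2]), np.dot(Q0,current_orientation()))
servo_line(w(.0425,-.0522,.038),rate=.02); sleep(.2); rep("d0")
servo_line(w(.041,-.051,.038),rate=.02); sleep(.2); rep("free")
servo_line(w(.0415,-.0515,.0365),rate=.02); sleep(.2); rep("down")
E
```

```text
[5.72948246e-01 4.57292684e-17] 0.9999633087172008
d0 [ 42.8 -52.3] 38.3 [-0.7  1.4  5. ] tilt [-0.13  0.38] yaw -7.16 gap 19.87 27.4
free [ 41.7 -52.1] 38.1 [ 4.  -0.7  6.1] tilt [-0.08  0.26] yaw -7.11 gap 19.81 27.8
down [ 41.7 -52. ] 37.9 [ 0.2 -2.4 20.6] tilt [-0.12  0.33] yaw -7.13 gap 19.75 28.3
```

```bash
python3 - <<'E'
from h import *
t=np.zeros(2); z=.0365
servo_line(w(.0415,-.0515,z),tq(t),rate=.02); sleep(.2); rep("Q0")
for d in (.001,.002,.003,.004,.005):
    t=np.clip(t-tilt(),-.03,.03)
    servo_line(w(.0425+d,-.0522-d,z),tq(t),rate=.02); sleep(.2); rep(d)
    f=fl()
    if (f[0]<-14 and f[1]>14) or np.hypot(f[0],f[1])>30: break
print(t)
E
```

```text
Q0 [ 41.7 -52. ] 37.8 [ 1.1 -3.5 18.1] tilt [ 0.   -0.01] yaw -7.06 gap 19.71 28.7
0.001 [ 42.4 -52.1] 37.9 [-6.9  2.2 16.9] tilt [-0.11  0.15] yaw -7.15 gap 19.59 29.2
0.002 [ 42.9 -52.4] 37.8 [-9.8  5.1 14. ] tilt [-0.03  0.07] yaw -7.15 gap 20.01 29.7
0.003 [ 43.  -52.4] 37.9 [-15.2   8.2  13.9] tilt [-0.07  0.1 ] yaw -7.18 gap 20.14 30.1
0.004 [ 43.1 -52.4] 37.9 [-19.6  10.9  11.2] tilt [-0.07  0.1 ] yaw -7.2 gap 19.76 30.6
0.005 [ 43.3 -52.5] 38.0 [-24.1  13.1  10.9] tilt [-0.06  0.09] yaw -7.24 gap 20.12 31.0
[ 0.00487523 -0.00720221]
```

```bash
python3 - <<'E'
from h import *
t=np.array([.00488,-.0072])-tilt()
servo_line(w(.0468,-.0585,.036),tq(t),rate=.02); sleep(.4); rep("final")
t-=tilt(); servo_line(w(.0468,-.0585,.036),tq(t),rate=.02); sleep(.5); rep("final2")
sleep(1); rep("hold")
c=capture("scene"); cv2.imwrite("pics/s5.png",cv2.resize(c["image"][170:310,190:390],(800,560)))
E
```

```text
final [ 43.3 -52.5] 37.9 [-22.3  14.5  11.5] tilt [0.06 0.13] yaw -7.25 gap 19.75 31.7
final2 [ 43.3 -52.5] 37.9 [-22.   13.8  11.8] tilt [0.   0.01] yaw -7.25 gap 19.98 32.4
hold [ 43.3 -52.5] 37.9 [-21.9  13.6  11.5] tilt [0.   0.01] yaw -7.25 gap 19.86 33.4
```

View pics/s5.png

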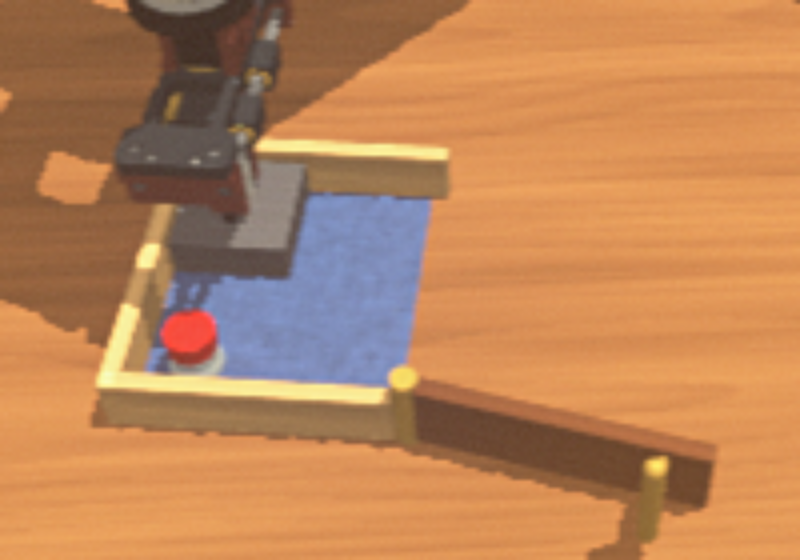

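The base is flush in the corner (crop 170–305, 160–275), level, and held with about 22 N on the back fence and 14 N on the side fence. The gate is still open, so I'm handing in.

```bash
python3 -c "
from bench import *
print(close_job())"
```

```text
the job is handed in; nothing more can be done
None
```

The gate is open about 100°, and the job was handed in with the gripper still holding the pedestal flat in the corner, pressed on the back fence (about 22 N) and the side fence (about 14 N); it leaned about 0.9° on the first press, which I corrected, and the last views showed the other things where they were.

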